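Set the range lever and hold the thickness probe on the test spot

ROBOT

A 6-joint arm with a two-finger parallel gripper is mounted at the origin on the work surface. World frame = base frame: x ahead of the robot, y to its left, z up, the work surface at z = 0. Lengths are in mm, angles in rad, forces in N, time in s.
With the tool pointing down it reaches from about 350 to 725 mm from the base axis. Payload 6 kg.
Tool frame: the origin (TCP) lies midway between the tips of the shut fingers; the grasp point (between the pads) lies 19 mm behind it; z points along the fingers, y is the line along which they close (so a half turn about z gives the same grasp; the last joint's range is limited). The gripper opens to 85 mm and grips with 20 to 120 N. Pads are 22 mm wide; open, the fingers measure 114 mm over their backs; the gripper's body (76 mm by 85 mm) begins 54 mm behind the grasp point. The pads swing forward as they close: fully open they stand 13 mm farther back than shut.
Start: joints at [-0.808, 0.04, 0.085, 0, -1.615, -0.334], TCP at [249.473, -545.652, 231.261] pointing down, gripper open.
Joint ranges: [-2.56, 2.56], [-1.29, 2.01], [-1.08, 1.49], [-3.29, 1.98], [-2.81, -0.18], [-2.99, 2.99]. Speed limits (rad/s): [2.57, 2.57, 3.01, 3.14, 3.14, 3.14].

INTERFACE

Orientations are given as a rotation vector (axis times angle).
In Python, from cell import sensors, read_camera, workorder gives the robot as it stands. The module is installed in compiled form; this text tells all that it offers.
- The arm moves only by the tool arm_command, never from a script. Its argument "plan" is a list of rows, each an object with "linear": the shift along the tool's x, y, z in m, a list of three; "rotation": the turn, a rotation vector about the tool's x, y, z in degrees, a list of three; "fingers": the opening, from -1 (shut) to 1 (fully open), so that 0 is half open. In form: [{"linear": [tx, ty, tz], "rotation": [wx, wy, wz], "fingers": fingers}, ...]. A call has exactly 10 rows; each row is the pose to reach, as a shift and turn from the pose commanded when the call began, along the tool's axes at that moment; what a row does not reach only later rows make up. A row lasts 1/12 s, in which the tool goes at most 41.7 mm and 7.16 degrees, less where a joint would pass 70% of its speed; a pose out of reach is approached as far as the arm can. A call with a gripper value outside its range is refused whole. The fingers move at their own pace and stop on an object; "squeeze" is the grip in N (left out, the last holds). Time passes only in rows, so rows that repeat a pose let the fingers close, or fill a call up. It gives the time, the measured TCP pose, the force, the opening and the grip force at its end, in the units of the state.
- sensors.read_state(): the state, without advancing time (a new reading comes with each control period).
- read_camera(name): name is "scene" or "top" or "wrist"; returns a dict with "img" (480x640x3 uint8, red, green, blue), "fx", "fy", "cx", "cy" (pixels), "position" and "attitude" of the camera in the world; the wrist camera has in their place "mount" (4x4, takes a point from camera to tool coordinates, whose origin is the TCP and whose axes are the flange's). Camera axes: x right, y up, looking along -z (the intrinsics and any distortion apply to the point x, -y, -z); pixel columns grow to the right and rows downward; lengths in mm; the calibration is good to about 2 mm. A picture is of the moment at which its call begins: read the wrist's pose just before it. There is no depth.
- workorder.finish_job(): hands the job in; it is judged then, once.
The state is a dict: "time_s": time; "joint_positions": joint angles; "qvel": joint speeds; "joint_efforts": joint torques, N m; "ee_pos": TCP position; "ee_rot": TCP orientation; "contact_force": force on the tool from outside, world axes, zero at the start; "wrist_torque": the same for the moment, N m; "gripper_width": opening from 0.0 (shut) to 1.0 (fully open); "grasp_force": force on a finger pad.
Only numpy, scipy, OpenCV 4.12 (cv2) and the standard library are available. Lean on these libraries where they do the work, as an engineer would, in place of code of your own. Each camera call takes 0.05 s, during which the arm holds its last target. There are 200 camera calls.

TASK

Take a coating reading: first throw the meter's red range lever into the notch with the green mark, then take the orange probe out of its stand and hold its brass tip inside the red ring on the sloping sample panel, square to the panel's face, pressing gently so that the sprung tip is pushed in about half-way but not to its stop. Finish while still holding the probe pressed there, steady, with the lever left in the green notch; do not shift the beaker, bottle or basket.

Things in the scene. Friction and masses are not known exactly. Their poses are not given: they have to be found in the camera images.
- lever (a joint): angle of the range lever (rad), which swings level about an upright pivot, anticlockwise from above as it grows. Sprung notches: park at 0 (short black line), then 0.4, 0.8, 1.2, beside which the coloured marks lie in shuffled order. Starts in or near park; stays in a notch or snaps into the nearest; passing takes about 3 N at the handle; stops at -0.1 and 1.3
- lever_handle (a point): centre of the lever's upright red handle, a round post 16 mm thick, 50 mm tall (its top 20 mm above this point), 80 mm from the pivot on a flat steel arm whose top is 28 mm below this point, 77 mm above the table. The meter is a fixed white box 190 x 200 x 60 mm with a ridge 102 mm high along its far edge, at least 70 mm from the handle
- lever_pivot (a point): the lever's upright pivot axis, on the meter's top face (60 mm above the table)
- lever_aim (a point): the point on the meter's top 20 mm ahead of the lever arm's free end, 120 mm from the pivot on the line from pivot through handle: it lies on a mark's centre when the lever is in that mark's notch
- green_mark: green disc, 24 mm across and 2 mm thick, on the meter's top (60 mm above the table), 120 mm from the lever's pivot, beside the notch that is wanted. A yellow and a blue disc like it lie beside the two other notches. Origin under its centre
- probe_grip (a point): middle of the probe's orange barrel, a round bar 25 mm thick with 37 mm of it above and 42 mm below this point, then a black collar 38 mm across. z runs up the probe's axis, away from the tip. The probe (about 0.2 kg) stands upright in its stand, with up to 3 mm of sideways play, this point 120 mm above the table; lift it straight up by 65 mm or more to clear the stand
- probe_tip (a point): centre of the flat end of the probe's brass tip, 8 mm across, on the probe's axis, 110 mm from probe_grip when not pressed; z runs up the probe's axis. At the start it is hidden in the stand
- probe_spring (a joint): how far the brass tip is pushed into the probe (m): 0 free, 0.010 at its stop; the spring gives about 1.2 N at first, 2.7 N half-way and 4.2 N at the stop
- spot (a point): centre of the red ring (34 mm across outside, 22 mm inside) on the face of the fixed pale blue panel. z: outward normal of the face, tipped 20 degrees from vertical towards the panel's low edge, which roughly faces the robot; x: up the slope. The spot is 12 mm up-slope and 14 mm towards y from the panel's middle. Two black rings are other spots, not wanted
- probe: the whole probe, origin on its axis at the underside of the black collar, 50 mm below probe_grip
- panel: the sample panel, pale blue, 124 x 110 mm, on a holder plate 140 x 130 mm fixed on a grey stage; origin in the middle of its face, about 64 mm above the table, axes as for the spot
- stand: the probe's fixed blue stand, 70 mm high, base 72 mm across; origin under its centre
- beaker: clear glass beaker, 68 mm across, 85 mm tall, loose, leave alone; origin under its centre
- bottle: amber glass bottle, 64 mm across, 120 mm tall, loose, leave alone; origin under its centre
- basket: red plastic basket, 130 x 90 x 45 mm, loose, leave alone; origin under its centre
There are look-alikes about, which are no part of the job. Leave any brown or pink look-alike of the stand alone.

How it is judged:
By the outcome, as a careful person would: the job done as asked, in the order asked, and still so for the second after the job is handed in, while the arm keeps its last pose, push and grip.
It also fails if it takes over 51 s, if anything falls off the work surface, if the arm or the gripper's body presses on something with over 40 N, if the wrist force passes 120 N, or if a joint passes its speed limit or range.

## Working session

There is one attempt and no reset: what is moved stays moved. The work goes in short steps, Python scripts to look and compute and a tool call to move; the robot and the scene stay as the last step left them, time stands still between calls to the robot, and variables do not carry over. Pictures are saved under pics/ and viewed, at most 10 in all, crops included, and the job is handed in when it is done.

Besides the shell and the picture viewer there is one more tool, called after "Call:" by a JSON object that holds its "op" and its "data", one argument or row to a line. arm_command: Moves the arm, as the interface text tells. Its arguments: {"type":"object","properties":{"plan":{"type":"array"},"squeeze":{"type":"number"}},"required":["plan"]}

```bash
mkdir -p pics; python3 - <<'E'
from cell import sensors, read_camera
import cv2,json
s=sensors.read_state();print({k:s[k] for k in("time_s","ee_pos","ee_rot","contact_force","gripper_width")})
for n in("scene","top"):
    c=read_camera(n);cv2.imwrite(f"pics/{n}0.png",c["img"][...,::-1]);print(n,{k:v for k,v in c.items() if k!="img"})
c=read_camera("wrist");print({k:v for k,v in c.items() if k!="img"})
E
```

```text
{'time_s': 0.0, 'ee_pos': array([ 249.40667734, -545.33192548,  230.25031809]), 'ee_rot': array([ 6.68373515e-01, -3.06915530e+00, -2.76519828e-03]), 'contact_force': array([ 1.13430616, -0.2372224 , -0.356216  ]), 'gripper_width': 1.0001667900113023}
scene {'fx': 485.97976536062265, 'fy': 485.97976536062265, 'cx': 319.4831900856907, 'cy': 236.19214888515515, 'position': array([949.62271327, 609.26853077, 701.42476582]), 'attitude': array([0.36465022, 1.05112485, 2.26877304])}
top {'fx': 466.78715277970707, 'fy': 466.78715277970707, 'cx': 317.88049203654145, 'cy': 240.23929926003512, 'position': array([450.0343814 ,  13.31564753, 999.94789581]), 'attitude': array([ 0.08900875, -0.03441081, -1.57996466])}
{'fx': 373.62498579421356, 'fy': 373.62498579421356, 'cx': 316.501283660379, 'cy': 235.03983329513255, 'mount': array([[-3.86081744e-04,  9.51896459e-01,  3.06419619e-01,
         7.92983973e+01],
       [ 9.99999886e-01,  4.53224070e-04, -1.47969268e-04,
        -1.16688602e+00],
       [-2.79728169e-04,  3.06419527e-01, -9.51896525e-01,
        -1.41827767e+02],
       [ 0.00000000e+00,  0.00000000e+00,  0.00000000e+00,
         1.00000000e+00]])}
```

View pics/top0.png

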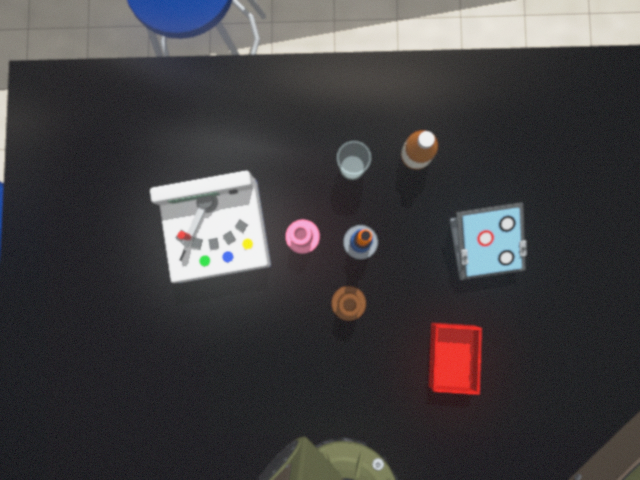

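View pics/scene0.png

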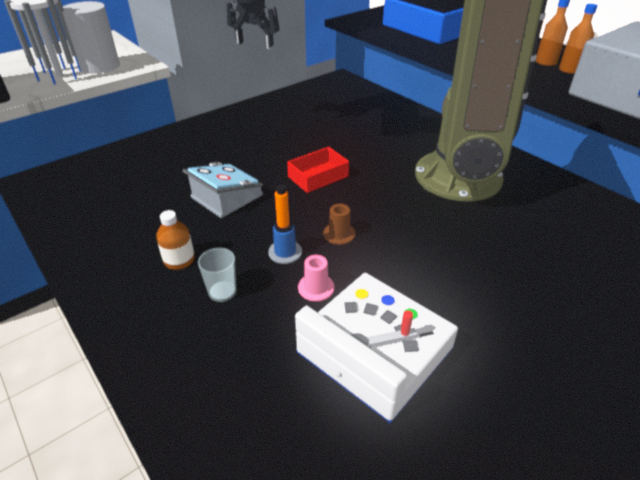

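The top view shows the following:
- Lever: handle at (183,236), pivot near (208,203).
- Marks: green (205,261), blue (228,257), yellow (248,244). Green is next after park, so its notch is 0.4.
- Probe: orange, in the blue stand at (361,240). The pink (302,236) and brown (349,303) stands are look-alikes.
- Panel: the red ring is at (485,238), and the black rings are at (507,223) and (506,257).

```bash
cat > h.py <<'E'
import numpy as np,cv2
from scipy.spatial.transform import Rotation as R
from cell import sensors,read_camera
def cam(n):
    s=sensors.read_state();c=read_camera(n)
    if n=="wrist":
        Rt=R.from_rotvec(s["ee_rot"]).as_matrix();M=c["mount"]
        c["P"]=Rt@M[:3,3]+s["ee_pos"];c["A"]=Rt@M[:3,:3]
    else: c["P"]=c["position"];c["A"]=R.from_rotvec(c["attitude"]).as_matrix()
    return c
def ray(c,u,v):
    d=c["A"]@np.array([(u-c["cx"])/c["fx"],-(v-c["cy"])/c["fy"],-1]);return c["P"],d/np.linalg.norm(d)
def atz(c,u,v,z):
    p,d=ray(c,u,v);return p+d*(z-p[2])/d[2]
def proj(c,X):
    q=c["A"].T@(np.asarray(X,float)-c["P"]);return np.array([c["cx"]+c["fx"]*q[0]/-q[2],c["cy"]-c["fy"]*q[1]/-q[2]])
def tri(l):
    A=0;b=0
    for p,d in l:
        M=np.eye(3)-np.outer(d,d);A=A+M;b=b+M@p
    return np.linalg.solve(A,b)
HUE={"red":(175,5),"orange":(6,14),"yellow":(25,35),"green":(50,75),"blue":(110,125)}
def blobs(img,col,box=None,amin=8,smin=150,vmin=90):
    h=cv2.cvtColor(img,cv2.COLOR_RGB2HSV);lo,hi=HUE[col];H=h[...,0]
    m=((H>=lo)&(H<=hi) if lo<hi else (H>=lo)|(H<=hi))&(h[...,1]>smin)&(h[...,2]>vmin)
    if box:
        k=np.zeros_like(m);k[box[1]:box[3],box[0]:box[2]]=1;m&=k
    n,_,st,ce=cv2.connectedComponentsWithStats(m.astype(np.uint8))
    return [(ce[i].round(1),st[i].tolist()) for i in range(1,n) if st[i][4]>=amin]
E
python3 - <<'E'
from h import *
t=cam("top");s=cam("scene")
for n,c,bx in(("top",t,(150,170,540,320)),("scene",s,(180,140,460,360))):
    for k in HUE:
        for b in blobs(c["img"],k,bx):print(n,k,*b)
print("marks",*[atz(t,*p,62).round(0) for p in((205,261),(228,257),(248,244))])
print("probe top",atz(t,366,237,157).round(),"stand base",atz(t,361,242,3).round(),"ring",atz(t,485.5,238.5,68).round())
for a in((183,236),):print("handle",atz(t,*a,120).round())
print("panel corners",*[atz(t,*p,z).round() for p,z in (((457,213),45),((522,207),83),((526,268),83),((463,277),45))])
E
```

```text
top red [181.5 234.7] [178, 232, 8, 6, 35]
top orange [362.1 239.3] [357, 231, 14, 15, 109]
top orange [343.1 297.5] [339, 295, 10, 9, 22]
top orange [352.2 295.6] [351, 294, 4, 4, 9]
top orange [357.2 304.3] [352, 297, 9, 18, 39]
top orange [362.9 305.5] [362, 304, 3, 5, 8]
top orange [358.7 311.2] [357, 308, 4, 8, 12]
top orange [348.8 311.8] [346, 311, 6, 4, 13]
top yellow [247.2 243.5] [243, 239, 9, 10, 68]
top green [204.3 260.3] [200, 256, 9, 9, 62]
top blue [227.4 256.2] [224, 252, 8, 9, 60]
scene red [317.4 168.7] [287, 146, 62, 47, 1963]
scene red [405.9 321.1] [402, 311, 10, 23, 137]
scene orange [283.2 209.5] [274, 191, 16, 37, 281]
scene orange [338.9 221.7] [329, 204, 25, 40, 500]
scene orange [183.2 234.7] [180, 224, 9, 22, 133]
scene orange [326.7 229.5] [324, 225, 6, 9, 37]
scene orange [184.5 264.2] [180, 259, 12, 10, 27]
scene yellow [361.4 293.5] [356, 290, 12, 8, 80]
scene green [414.  313.2] [411, 310, 6, 8, 23]
scene blue [387.5 299.6] [382, 296, 12, 8, 77]
marks [484. 275.  62.] [492. 228.  62.] [518. 187.  62.]
probe top [521. -45. 157.] stand base [524. -45.   3.] ring [ 523. -287.   68.]
handle [531. 302. 120.]
panel corners [ 578. -238.   45.] [ 583. -354.   83.] [ 464. -357.   83.] [ 447. -246.   45.]
```

```bash
python3 -c "
import cv2
a=cv2.imread('pics/top0.png');s=cv2.imread('pics/scene0.png')
f=lambda x:cv2.resize(x,(400,300),interpolation=cv2.INTER_CUBIC)
import numpy as np
cv2.imwrite('pics/crop.png',np.vstack([np.hstack([f(a[180:285,145:285]),f(a[185:290,400:540])]),np.hstack([f(a[195:270,290:390]),f(s[150:270,170:330])])]))"
```

```text
(no output)
```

View pics/crop.png

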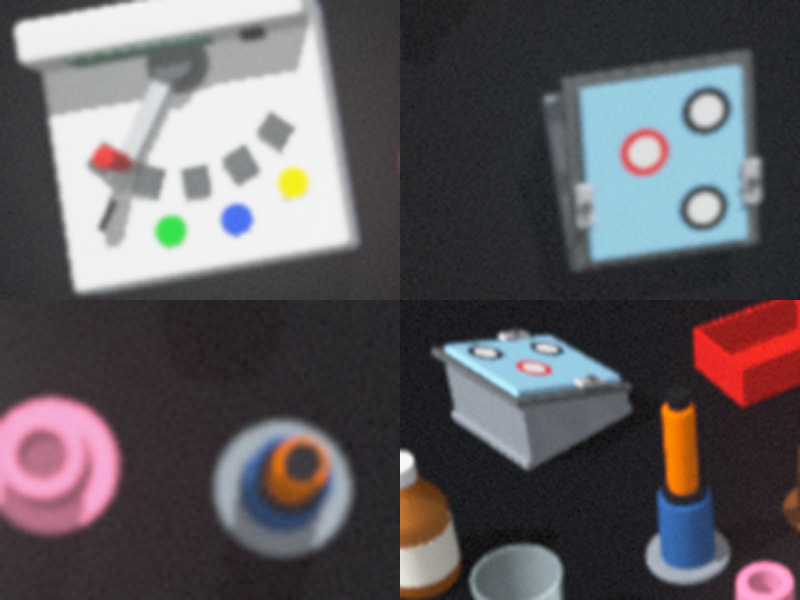

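The enlarged crop confirms the targets: the green mark beside the first notch, the orange-and-blue probe stand, and the red ring on the panel with its low edge towards the robot. Next I'll work out the lever geometry and the first move.

```bash
cat >> h.py <<'E'
def down(yaw_y):  # tool down, tool y at world yaw (deg)
    a=np.radians(yaw_y);y=np.array([np.cos(a),np.sin(a),0]);z=np.array([0,0,-1.]);return np.c_[np.cross(y,z),y,z]
def rel(pos,Rm=None):
    s=sensors.read_state();R0=R.from_rotvec(s["ee_rot"]).as_matrix()
    print("lin m",(R0.T@(np.asarray(pos)-s["ee_pos"])/1000).round(4),"rot deg",None if Rm is None else np.degrees(R.from_matrix(R0.T@Rm).as_rotvec()).round(2))
E
python3 - <<'E'
from h import *
from scipy.optimize import least_squares
t=cam("top");s=cam("scene")
px={"g":((204.3,260.3),(414.5,313.4)),"b":((227.4,256.2),(387.5,299.6)),"y":((247.2,243.5),(361.4,293.5))}
m=[(atz(t,*a,62)+atz(s,*b,62))[:2]/2 if k!="g" else atz(t,*a,62)[:2] for k,(a,b) in px.items()]
for k,(a,b) in px.items():print(k,atz(t,*a,62).round(1),atz(s,*b,62).round(1))
f=lambda p:np.concatenate([p[:2]+120*np.array([np.cos(p[2]+d),np.sin(p[2]+d)])-q for d,q in zip((0,.4,.8),m)])
r=least_squares(f,[604,271,3.1]);p=r.x;print("pivot",p[:2].round(1),"ang green",p[2],"cost",r.cost)
for a in(-.4,0):print("handle",(p[:2]+80*np.array([np.cos(p[2]+a),np.sin(p[2]+a)])).round(1))
# rings
gl=[("red",(485.5,238.5),(223.5,177.5))]
print("spot tri",tri([ray(t,485.5,238.3),ray(s,170+535*.2*2*.0+ (535-400)/400*160,150+(368-300)/300*120)]).round(1))
print("probe top tri",tri([ray(t,290+302/4*1,195+(463-300)/4),ray(s,170+(678-400)*.4,150+(396-300)*.4)]).round(1))
rel([528,300,215],down(257))
E
```

```text
g [485.9 276.3  62. ] [482.1 282.8  62. ]
b [493.7 229.2  62. ] [495.5 231.3  62. ]
y [519.  188.9  62. ] [521.3 191.6  62. ]
pivot [605.8 274.3] ang green 3.120616881274815 cost 0.28575471863062796
handle [532.8 307. ]
handle [525.8 276. ]
spot tri [ 523.  -287.2   64.5]
probe top tri [522.9 -43.3 163.3]
lin m [-0.6049  0.6532  0.0163] rot deg [ 2.0000e-02  3.0000e-02 -1.4243e+02]
```

Call:
{"op": "arm_command", "data": {
  "plan": [
    {"linear": [-0.6, 0.65, 0.016], "rotation": [0, 0, -142], "fingers": 0},
    {"linear": [-0.6, 0.65, 0.016], "rotation": [0, 0, -142], "fingers": 0},
    {"linear": [-0.6, 0.65, 0.016], "rotation": [0, 0, -142], "fingers": 0},
    {"linear": [-0.6, 0.65, 0.016], "rotation": [0, 0, -142], "fingers": 0},
    {"linear": [-0.6, 0.65, 0.016], "rotation": [0, 0, -142], "fingers": 0},
    {"linear": [-0.6, 0.65, 0.016], "rotation": [0, 0, -142], "fingers": 0},
    {"linear": [-0.6, 0.65, 0.016], "rotation": [0, 0, -142], "fingers": 0},
    {"linear": [-0.6, 0.65, 0.016], "rotation": [0, 0, -142], "fingers": 0},
    {"linear": [-0.6, 0.65, 0.016], "rotation": [0, 0, -142], "fingers": 0},
    {"linear": [-0.6, 0.65, 0.016], "rotation": [0, 0, -142], "fingers": 0}
  ],
  "squeeze": 30
}}

```text
time_s: 1.18
ee_pos: [379.2, -147.9, 224.1]
ee_rot: [-2.344, 2.09, -0.001]
contact_force: [1.4, 0.0, 0.7]
gripper_width: 0.5
grasp_force: 0.0
```

```bash
python3 -c "
from h import *
s=sensors.read_state();print(s['time_s'],s['ee_pos'],s['joint_positions'])
rel([528,300,215],down(257))"
```

```text
1.1833 [ 379.20422086 -147.85330621  224.12313912] [ 1.31972490e-01 -4.99425200e-01 -3.79467753e-01 -9.58365903e-05
 -1.68922102e+00 -1.78708574e-02]
lin m [-0.428  -0.1988  0.0095] rot deg [-8.000e-02 -5.000e-02 -7.046e+01]
```

Call:
{"op": "arm_command", "data": {
  "plan": [
    {"linear": [-0.428, -0.199, 0.01], "rotation": [0, 0, -70.5], "fingers": 0},
    {"linear": [-0.428, -0.199, 0.01], "rotation": [0, 0, -70.5], "fingers": 0},
    {"linear": [-0.428, -0.199, 0.01], "rotation": [0, 0, -70.5], "fingers": 0},
    {"linear": [-0.428, -0.199, 0.01], "rotation": [0, 0, -70.5], "fingers": 0},
    {"linear": [-0.428, -0.199, 0.01], "rotation": [0, 0, -70.5], "fingers": 0},
    {"linear": [-0.428, -0.199, 0.01], "rotation": [0, 0, -70.5], "fingers": 0},
    {"linear": [-0.428, -0.199, 0.01], "rotation": [0, 0, -70.5], "fingers": 0},
    {"linear": [-0.428, -0.199, 0.01], "rotation": [0, 0, -70.5], "fingers": 0},
    {"linear": [-0.428, -0.199, 0.01], "rotation": [0, 0, -70.5], "fingers": 0},
    {"linear": [-0.428, -0.199, 0.01], "rotation": [0, 0, -70.5], "fingers": 0}
  ]
}}

```text
time_s: 2.02
ee_pos: [513.3, 246.9, 215.0]
ee_rot: [-3.121, 0.354, -0.0]
contact_force: [-0.2, -0.3, 0.4]
gripper_width: 0.497
grasp_force: 0.0
```

```bash
python3 -c "
from h import *
s=sensors.read_state();print(s['time_s'],s['ee_pos'],s['joint_positions'])
rel([528,300,215],down(257))"
```

```text
2.0167 [513.30963456 246.8987278  214.97198591] [ 8.00491067e-01 -4.21766002e-02 -2.70450205e-02 -7.97002642e-05
 -1.58544213e+00  5.44697234e-01]
lin m [ 0.0024 -0.055  -0.    ] rot deg [-0.03 -0.01  0.07]
```

Call:
{"op": "arm_command", "data": {
  "plan": [
    {"linear": [0.005, -0.058, 0.04], "rotation": [0, 0, 0], "fingers": 0},
    {"linear": [0.005, -0.058, 0.04], "rotation": [0, 0, 0], "fingers": 0},
    {"linear": [0.005, -0.058, 0.04], "rotation": [0, 0, 0], "fingers": 0},
    {"linear": [0.005, -0.058, 0.04], "rotation": [0, 0, 0], "fingers": 0},
    {"linear": [0.005, -0.058, 0.04], "rotation": [0, 0, 0], "fingers": 0},
    {"linear": [0.005, -0.058, 0.04], "rotation": [0, 0, 0], "fingers": 0},
    {"linear": [0.005, -0.058, 0.04], "rotation": [0, 0, 0], "fingers": 0},
    {"linear": [0.005, -0.058, 0.04], "rotation": [0, 0, 0], "fingers": 0},
    {"linear": [0.005, -0.058, 0.04], "rotation": [0, 0, 0], "fingers": 0},
    {"linear": [0.005, -0.058, 0.04], "rotation": [0, 0, 0], "fingers": 0}
  ]
}}

```text
time_s: 2.85
ee_pos: [531.4, 299.7, 175.5]
ee_rot: [-3.12, 0.365, -0.001]
contact_force: [0.1, -0.2, -0.4]
gripper_width: 0.503
grasp_force: 0.0
```

```bash
python3 -c "
from h import *
c=cam('wrist');cv2.imwrite('pics/w1.png',c['img'][...,::-1])
s=sensors.read_state();print(s['ee_pos'])
for k in('red','green','blue','yellow'):
  for b in blobs(c['img'],k):print(k,*b)
for n,P in dict(h=(532.8,307,125),g=(486,276.3,62)).items():print(n,proj(c,P))
"
```

```text
[531.36302485 299.81842289 175.38307272]
red [309.7 259.7] [300, 249, 18, 23, 250]
green [359.4 279.1] [345, 265, 30, 29, 669]
yellow [472.7 211.2] [456, 195, 34, 33, 868]
h [300.76225793 264.15525238]
g [359.3794507  279.83629922]
```

View pics/w1.png

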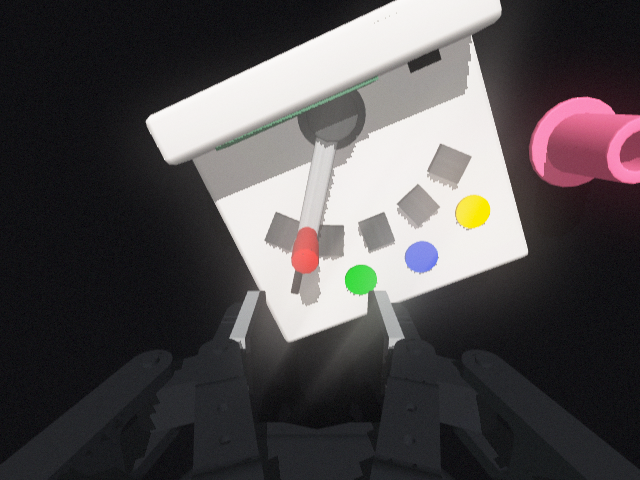

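The wrist view shows the red handle top at (305,261), about at park, with the green disc at (361,279). I'll go down over the handle and grip it.

Call:
{"op": "arm_command", "data": {
  "plan": [
    {"linear": [0.001, -0.005, 0.03], "rotation": [0, 0, 0], "fingers": 0},
    {"linear": [0.001, -0.005, 0.06], "rotation": [0, 0, 0], "fingers": 0},
    {"linear": [0.001, -0.005, 0.087], "rotation": [0, 0, 0], "fingers": 0},
    {"linear": [0.001, -0.005, 0.087], "rotation": [0, 0, 0], "fingers": 0},
    {"linear": [0.001, -0.005, 0.087], "rotation": [0, 0, 0], "fingers": 0},
    {"linear": [0.001, -0.005, 0.087], "rotation": [0, 0, 0], "fingers": -0.6},
    {"linear": [0.001, -0.005, 0.087], "rotation": [0, 0, 0], "fingers": -1},
    {"linear": [0.001, -0.005, 0.087], "rotation": [0, 0, 0], "fingers": -1},
    {"linear": [0.001, -0.005, 0.087], "rotation": [0, 0, 0], "fingers": -1},
    {"linear": [0.001, -0.005, 0.087], "rotation": [0, 0, 0], "fingers": -1}
  ],
  "squeeze": 25
}}

```text
time_s: 3.73
ee_pos: [534.5, 305.6, 90.7]
ee_rot: [-3.117, 0.363, -0.005]
contact_force: [-0.7, 0.8, 5.8]
gripper_width: 0.175
grasp_force: 24.7
```

```bash
python3 -c "
from h import *
s=sensors.read_state();print(s['ee_pos'],s['contact_force'],s['gripper_width'],s['grasp_force'])
pv=np.array([605.8,274.3]);d=s['ee_pos'][:2]-pv;print(np.hypot(*d),np.arctan2(d[1],d[0])-3.1206)
for a in(-.2,-.1,0,.02,.06):rel([*(pv+80*np.array([np.cos(3.1206+a),np.sin(3.1206+a)])),s['ee_pos'][2]])"
```

```text
[534.47747782 305.63317144  90.69527485] [-0.74760829  0.78337891  5.84824012] 0.17468770517743418 24.654066829243675
77.90166751746555 -0.39294156416769166
lin m [-0.0034  0.015  -0.0001] rot deg None
lin m [-0.0029  0.023  -0.0001] rot deg None
lin m [-0.0016  0.0309 -0.0001] rot deg None
lin m [-0.0013  0.0324 -0.0001] rot deg None
lin m [-0.0005  0.0355 -0.0001] rot deg None
```

Call:
{"op": "arm_command", "data": {
  "plan": [
    {"linear": [0, 0, -0.003], "rotation": [0, 0, 0], "fingers": -1},
    {"linear": [-0.001, 0.008, -0.003], "rotation": [0, 0, 0], "fingers": -1},
    {"linear": [-0.002, 0.015, -0.003], "rotation": [0, 0, 0], "fingers": -1},
    {"linear": [-0.001, 0.023, -0.003], "rotation": [0, 0, 0], "fingers": -1},
    {"linear": [0, 0.028, -0.003], "rotation": [0, 0, 0], "fingers": -1},
    {"linear": [0, 0.032, -0.003], "rotation": [0, 0, 0], "fingers": -1},
    {"linear": [0, 0.032, -0.003], "rotation": [0, 0, 0], "fingers": -1},
    {"linear": [0, 0.032, -0.003], "rotation": [0, 0, 0], "fingers": -1},
    {"linear": [0, 0.032, -0.003], "rotation": [0, 0, 0], "fingers": -1},
    {"linear": [0, 0.032, -0.003], "rotation": [0, 0, 0], "fingers": -1}
  ]
}}

```text
time_s: 4.57
ee_pos: [526.0, 273.8, 91.0]
ee_rot: [-3.12, 0.364, 0.0]
contact_force: [-1.8, 4.1, 0.3]
gripper_width: 0.169
grasp_force: 26.2
```

Call:
{"op": "arm_command", "data": {
  "plan": [
    {"linear": [0, 0, 0], "rotation": [0, 0, 0], "fingers": -0.3},
    {"linear": [0, 0, 0], "rotation": [0, 0, 0], "fingers": -0.1},
    {"linear": [0, 0, 0], "rotation": [0, 0, 0], "fingers": 0},
    {"linear": [0, 0, 0], "rotation": [0, 0, 0], "fingers": 0},
    {"linear": [0, 0, -0.03], "rotation": [0, 0, 0], "fingers": 0},
    {"linear": [0, 0, -0.06], "rotation": [0, 0, 0], "fingers": 0},
    {"linear": [0, 0, -0.09], "rotation": [0, 0, 0], "fingers": 0},
    {"linear": [0, 0, -0.11], "rotation": [0, 0, 0], "fingers": 0},
    {"linear": [0, 0, -0.11], "rotation": [0, 0, 0], "fingers": 0},
    {"linear": [0, 0, -0.11], "rotation": [0, 0, 0], "fingers": 0}
  ]
}}

```text
time_s: 5.4
ee_pos: [526.5, 273.7, 202.4]
ee_rot: [-3.118, 0.364, -0.003]
contact_force: [-0.0, -0.6, -0.2]
gripper_width: 0.498
grasp_force: 0.0
```

```bash
python3 -c "
from h import *
c=cam('wrist');cv2.imwrite('pics/w2.png',c['img'][...,::-1])
s=sensors.read_state();print(s['time_s'],s['ee_pos'])
for k in('red','green'):
  for b in blobs(c['img'],k):print(k,*b)
print(proj(c,(525.8,276,125)),proj(c,(485.9,276.3,62)))
rel([521,-44,235],down(257))
"
```

```text
5.45 [525.95509908 273.3982746  200.72370258]
red [316.9 246.3] [308, 235, 19, 23, 307]
green [334.4 272.4] [328, 263, 12, 17, 81]
[311.27295839 249.24463087] [323.60890608 267.70160428]
lin m [ 0.0683  0.31   -0.0344] rot deg [-0.01  0.02 -0.33]
```

View pics/w2.png

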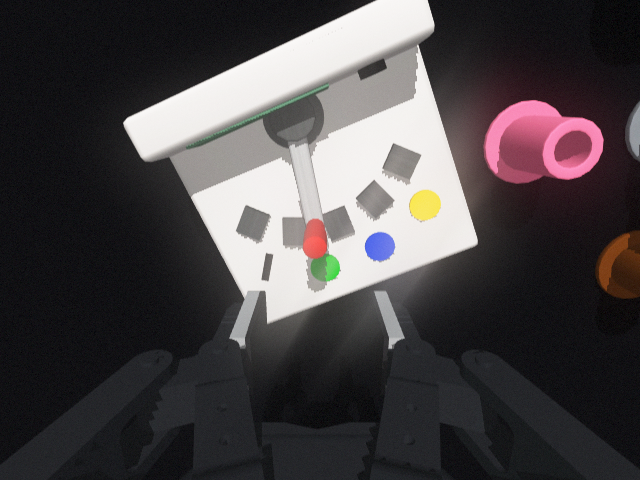

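The lever has moved one notch: handle at (316,243), arm pointing at the green disc (325,267), and park line left behind at (267,267). Next is the probe.

Call:
{"op": "arm_command", "data": {
  "plan": [
    {"linear": [0.068, 0.31, -0.034], "rotation": [0, 0, 0], "fingers": 0.4},
    {"linear": [0.068, 0.31, -0.034], "rotation": [0, 0, 0], "fingers": 0.4},
    {"linear": [0.068, 0.31, -0.034], "rotation": [0, 0, 0], "fingers": 0.4},
    {"linear": [0.068, 0.31, -0.034], "rotation": [0, 0, 0], "fingers": 0.4},
    {"linear": [0.068, 0.31, -0.034], "rotation": [0, 0, 0], "fingers": 0.4},
    {"linear": [0.068, 0.31, -0.034], "rotation": [0, 0, 0], "fingers": 0.4},
    {"linear": [0.068, 0.31, -0.034], "rotation": [0, 0, 0], "fingers": 0.4},
    {"linear": [0.068, 0.31, -0.034], "rotation": [0, 0, 0], "fingers": 0.4},
    {"linear": [0.068, 0.31, -0.034], "rotation": [0, 0, 0], "fingers": 0.4},
    {"linear": [0.068, 0.31, -0.034], "rotation": [0, 0, 0], "fingers": 0.4}
  ]
}}

```text
time_s: 6.28
ee_pos: [520.3, -45.3, 233.6]
ee_rot: [3.119, -0.369, -0.003]
contact_force: [-0.8, 0.2, 0.1]
gripper_width: 0.703
grasp_force: 0.0
```

```bash
python3 -c "
from h import *
c=cam('wrist');cv2.imwrite('pics/w3.png',c['img'][...,::-1])
s=sensors.read_state();print(s['time_s'],s['ee_pos'],s['ee_rot'],s['contact_force'])
for k in('orange',):
  for b in blobs(c['img'],k,amin=60):print(k,*b)
print(proj(c,(521,-44,157)),proj(c,(521,-44,120)),proj(c,(521,-44,80)))
"
```

```text
6.3333 [520.37227063 -44.29725859 233.48986074] [ 3.11981378 -0.36640704 -0.00358158] [-0.12333654  0.80245677  0.4240112 ]
orange [313. 219.] [291, 197, 40, 57, 421]
orange [316.5 320. ] [285, 280, 64, 83, 3436]
[311.91019323 246.88402146] [312.48667228 229.33965879] [312.96026338 214.92655202]
```

View pics/w3.png

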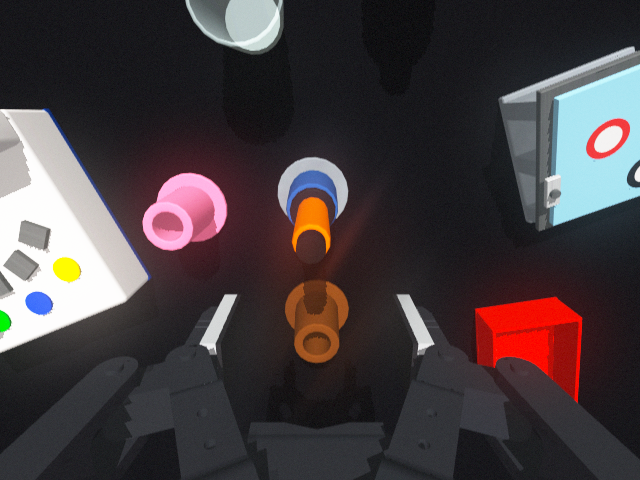

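The probe's cap is at (312,246), exactly where predicted. I'll descend and grip.

Call:
{"op": "arm_command", "data": {
  "plan": [
    {"linear": [0, 0, 0.04], "rotation": [0, 0, 0], "fingers": 0.4},
    {"linear": [0, 0, 0.08], "rotation": [0, 0, 0], "fingers": 0.4},
    {"linear": [0, 0, 0.11], "rotation": [0, 0, 0], "fingers": 0.4},
    {"linear": [0, 0, 0.13], "rotation": [0, 0, 0], "fingers": 0.4},
    {"linear": [0, 0, 0.13], "rotation": [0, 0, 0], "fingers": 0.2},
    {"linear": [0, 0, 0.13], "rotation": [0, 0, 0], "fingers": 0},
    {"linear": [0, 0, 0.13], "rotation": [0, 0, 0], "fingers": -0.3},
    {"linear": [0, 0, 0.13], "rotation": [0, 0, 0], "fingers": -1},
    {"linear": [0, 0, 0.13], "rotation": [0, 0, 0], "fingers": -1},
    {"linear": [0, 0, 0.13], "rotation": [0, 0, 0], "fingers": -1}
  ],
  "squeeze": 60
}}

```text
time_s: 7.17
ee_pos: [522.0, -43.4, 107.1]
ee_rot: [-3.119, 0.363, -0.005]
contact_force: [-0.1, 2.0, 5.2]
gripper_width: 0.274
grasp_force: 59.1
```

Call:
{"op": "arm_command", "data": {
  "plan": [
    {"linear": [0, 0, 0], "rotation": [0, 0, 0], "fingers": -1},
    {"linear": [0, 0, 0], "rotation": [0, 0, 0], "fingers": -1},
    {"linear": [0, 0, -0.01], "rotation": [0, 0, 0], "fingers": -1},
    {"linear": [0, 0, -0.03], "rotation": [0, 0, 0], "fingers": -1},
    {"linear": [0, 0, -0.05], "rotation": [0, 0, 0], "fingers": -1},
    {"linear": [0, 0, -0.075], "rotation": [0, 0, 0], "fingers": -1},
    {"linear": [0, 0, -0.1], "rotation": [0, 0, 0], "fingers": -1},
    {"linear": [0, 0, -0.12], "rotation": [0, 0, 0], "fingers": -1},
    {"linear": [0, 0, -0.12], "rotation": [0, 0, 0], "fingers": -1},
    {"linear": [0, 0, -0.12], "rotation": [0, 0, 0], "fingers": -1}
  ]
}}

```text
time_s: 8.0
ee_pos: [521.1, -43.8, 226.1]
ee_rot: [-3.119, 0.364, -0.002]
contact_force: [-0.7, 0.2, -2.8]
gripper_width: 0.278
grasp_force: 59.1
```

```bash
python3 -c "
from h import *
s=sensors.read_state();print(s['time_s'],s['ee_pos'],s['ee_rot'],s['contact_force'],s['wrist_torque'])
c=cam('scene');cv2.imwrite('pics/s4.png',cv2.resize(c['img'][60:280,170:390,::-1],(600,600),interpolation=cv2.INTER_CUBIC))
rel([500,-270,260],down(257))
"
```

```text
8.0 [521.06865954 -43.80563568 226.05861169] [-3.11937443e+00  3.64421186e-01 -2.27077693e-03] [-0.68054289  0.19571662 -2.80036714] [-0.0515019   0.03611924 -0.00273611]
lin m [ 0.0321  0.2249 -0.0357] rot deg [-0.02  0.06 -0.32]
```

View pics/s4.png

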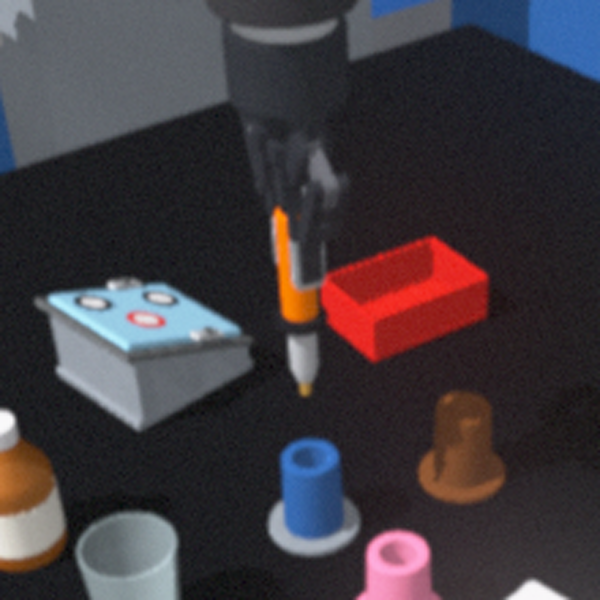

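The probe is out of its stand, with the brass tip at about (305,392) in the crop. I'll move beside the panel and take a close look.

Call:
{"op": "arm_command", "data": {
  "plan": [
    {"linear": [0.019, 0.192, -0.036], "rotation": [0, 0, 0], "fingers": -1},
    {"linear": [0.019, 0.192, -0.036], "rotation": [0, 0, 0], "fingers": -1},
    {"linear": [0.019, 0.192, -0.036], "rotation": [0, 0, 0], "fingers": -1},
    {"linear": [0.019, 0.192, -0.036], "rotation": [0, 0, 0], "fingers": -1},
    {"linear": [0.019, 0.192, -0.036], "rotation": [0, 0, 0], "fingers": -1},
    {"linear": [0.019, 0.192, -0.036], "rotation": [0, 0, 0], "fingers": -1},
    {"linear": [0.019, 0.192, -0.036], "rotation": [0, 0, 0], "fingers": -1},
    {"linear": [0.019, 0.192, -0.036], "rotation": [0, 0, 0], "fingers": -1},
    {"linear": [0.019, 0.192, -0.036], "rotation": [0, 0, 0], "fingers": -1},
    {"linear": [0.019, 0.192, -0.036], "rotation": [0, 0, 0], "fingers": -1}
  ]
}}

```text
time_s: 8.88
ee_pos: [495.2, -234.0, 260.3]
ee_rot: [-3.12, 0.362, 0.002]
contact_force: [-0.7, -0.3, -2.3]
gripper_width: 0.275
grasp_force: 59.7
```

```bash
python3 - <<'E'
from h import *
import pickle
C={n:cam(n) for n in("wrist","scene","top")};s=sensors.read_state()
pickle.dump((C,s),open("v5.pkl","wb"));c=C["wrist"]
cv2.imwrite('pics/w5.png',c['img'][...,::-1]);print(s['ee_pos'],s['ee_rot'])
Rt=R.from_rotvec(s["ee_rot"]).as_matrix();tip=s["ee_pos"]+Rt@[0,0,97];ax={}
for n,k in C.items():print(n,"tip pred",proj(k,tip).round(1),"ring pred",proj(k,[523,-287,66]).round(1))
for b in blobs(c['img'],"red",amin=60):print("red",*b)
h=cv2.cvtColor(c["img"],cv2.COLOR_RGB2HSV);m=((h[...,1]<40)&(h[...,2]>140)).astype(np.uint8)
n,_,st,ce=cv2.connectedComponentsWithStats(m)
for i in range(1,n):
    if 100<st[i][4]<4000:print("white",ce[i].round(1),st[i].tolist())
E
```

```text
[ 495.30990614 -234.27655495  260.8314125 ] [-3.12053012e+00  3.62008427e-01  2.34409963e-04]
wrist tip pred [314.9 237.4] ring pred [366.  161.1]
scene tip pred [240.9 145. ] ring pred [223.6 176.6]
top tip pred [473.6 250. ] ring pred [485.4 238.6]
red [365.8 159.2] [348, 143, 37, 34, 479]
red [276.9 304.2] [255, 253, 42, 132, 1234]
red [328.  378.3] [287, 288, 82, 135, 2618]
white [190.7   7.8] [155, 0, 62, 18, 593]
white [353.8  95.1] [288, 57, 152, 64, 790]
white [369.5  98.5] [303, 72, 129, 55, 285]
white [442.7 108.1] [437, 87, 13, 40, 256]
white [409.1 117.5] [396, 104, 27, 28, 562]
white [306.5 154.1] [300, 135, 16, 36, 158]
white [450.5 160.3] [442, 145, 18, 34, 340]
white [366.2 160.1] [355, 149, 24, 23, 436]
white [147.8 191.7] [108, 172, 65, 57, 1048]
white [418.1 187.3] [407, 177, 23, 21, 375]
white [329.7 204.2] [317, 184, 25, 38, 416]
white [315.8 235.2] [303, 232, 26, 8, 116]
white [271.8 315.2] [260, 289, 23, 57, 673]
white [361.  314.6] [350, 289, 24, 56, 672]
```

View pics/w5.png

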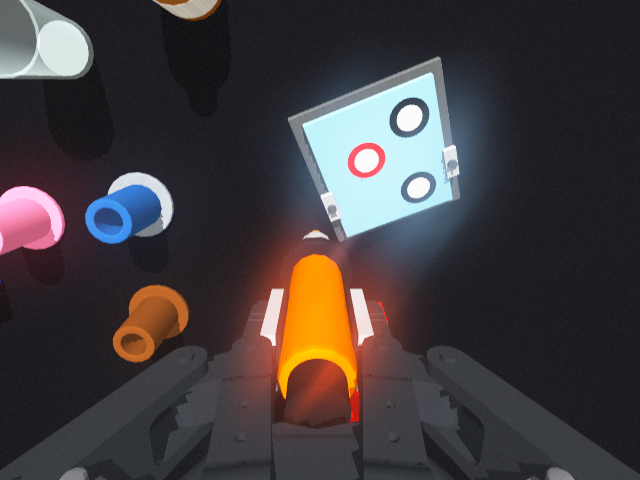

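The wrist view shows the red ring at (366,160), as predicted, and the panel outline in full. Next I'll fit the panel pose, check how straight the probe sits in the grip, and compute the approach.

```bash
python3 - <<'E'
from h import *
import pickle
from scipy.optimize import least_squares
C,s=pickle.load(open("v5.pkl","rb"))
def frame(yaw,t=np.radians(20)):
    u=np.array([np.cos(yaw),np.sin(yaw),0]);z=np.cos(t)*np.array([0,0,1])-np.sin(t)*u
    x=np.cos(t)*u+np.sin(t)*np.array([0,0,1]);return np.c_[x,np.cross(z,x),z]
obs={}
for n,box in(("wrist",(270,40,480,250)),("top",(440,190,540,290)),("scene",(170,150,280,220))):
    h=cv2.cvtColor(C[n]["img"],cv2.COLOR_RGB2HSV);m=((abs(h[...,0].astype(int)-98)<10)&(h[...,1]>50)&(h[...,2]>100)).astype(np.uint8)
    k=np.zeros_like(m);k[box[1]:box[3],box[0]:box[2]]=1;m*=k
    m=cv2.morphologyEx(m,cv2.MORPH_OPEN,np.ones((3,3)))
    ct=max(cv2.findContours(m,0,1)[0],key=cv2.contourArea);H=cv2.convexHull(ct)
    q=cv2.approxPolyDP(H,.06*cv2.arcLength(H,True),True)[:,0];obs[n]=q.astype(float);print(n,q.tolist())
ring={"wrist":(366.,159.7),"top":(485.5,238.4),"scene":(223.6,177.2)}
def f(p,views):
    F=frame(p[3]);c=p[:3]-F@[12,14,0];r=[2*(p[2]-68.1)/3]
    for n in views:
        w={"wrist":1,"top":1,"scene":1}[n]
        r+=list(2*w*(proj(C[n],p[:3])-ring[n]))
        for a in(62,-62):
            for b in(55,-55):
                P=proj(C[n],c+F@[a,b,0]);d=obs[n]-P;j=np.argmin((d**2).sum(1));r+=list(w*d[j])
    return r
for v in(("wrist",),("wrist","top"),("wrist","top","scene")):
    r=least_squares(f,[523,-287,67,.1],args=(v,),loss="soft_l1");print(v,r.x.round(2),"deg",np.degrees(r.x[3]).round(1),r.cost.round(1))
Rt=R.from_rotvec(s["ee_rot"]).as_matrix()
for n in("scene","wrist"):
    a=proj(C[n],s["ee_pos"]+Rt@[0,0,-40]);b=proj(C[n],s["ee_pos"]+Rt@[0,0,25]);print(n,"axis pred",a,b,(a-b)[0]/(a-b)[1])
    h=cv2.cvtColor(C[n]["img"],cv2.COLOR_RGB2HSV);m=(h[...,0]>=6)&(h[...,0]<=20)&(h[...,1]>190)&(h[...,2]>120)
    k=np.zeros_like(m);x0,y0,x1,y1=(215,60,270,150) if n=="scene" else (270,240,370,400);k[y0:y1,x0:x1]=1;m&=k
    rows=[(v,np.where(m[v])[0]) for v in range(480)];rows=[(v,(x.min()+x.max())/2,x.size) for v,x in rows if x.size>5]
    print([(v,c,z) for v,c,z in rows][::max(1,len(rows)//12)])
E
```

```text
wrist [[433, 76], [449, 218], [353, 234], [303, 127]]
top [[465, 267], [519, 269], [467, 276]]
scene [[257, 183], [215, 188], [187, 168], [231, 164]]
('wrist',) [ 5.2368e+02 -2.8702e+02  6.5570e+01  1.2000e-01] deg 7.0 28.9
('wrist', 'top') [ 5.2341e+02 -2.8718e+02  6.4680e+01  1.2000e-01] deg 7.0 139.3
('wrist', 'top', 'scene') [ 5.2356e+02 -2.8730e+02  6.3900e+01  1.2000e-01] deg 6.8 144.2
scene axis pred [233.4620774   84.86265307] [237.15866228 114.70994655] 0.12384991894574093
[(109, np.float64(235.0), 10), (110, np.float64(235.0), 13), (111, np.float64(235.0), 13), (112, np.float64(235.5), 12), (113, np.float64(235.5), 12), (114, np.float64(235.5), 12), (115, np.float64(236.0), 13), (116, np.float64(235.5), 12), (117, np.float64(236.0), 11), (118, np.float64(236.0), 11), (119, np.float64(236.0), 9)]
wrist axis pred [313.11871306 370.59607235] [314.3040944  283.63730579] -0.013631533509784159
[(254, np.float64(314.5), 6), (265, np.float64(315.5), 42), (276, np.float64(316.0), 51), (287, np.float64(316.0), 55), (298, np.float64(316.0), 57), (309, np.float64(316.5), 60), (320, np.float64(316.5), 66), (331, np.float64(317.5), 68), (342, np.float64(317.0), 71), (353, np.float64(317.5), 32), (364, np.float64(317.5), 25), (375, np.float64(316.5), 22), (386, np.float64(317.0), 12)]
```

```bash
cat >> h.py <<'E'
yw=np.radians(7);N=np.array([-np.sin(np.radians(20))*np.cos(yw),-np.sin(np.radians(20))*np.sin(yw),np.cos(np.radians(20))])
SPOT=np.array([523.5,-287.,67.])
def tilted(axis_tool=(0,0,-1)):  # smallest turn bringing probe axis (tool frame, up) onto N
    R0=R.from_rotvec(sensors.read_state()["ee_rot"]).as_matrix();a=R0@(np.array(axis_tool)/np.linalg.norm(axis_tool))
    v=np.cross(a,N);k=np.linalg.norm(v);return R.from_rotvec(v/k*np.arctan2(k,a@N)).as_matrix()@R0
E
python3 - <<'E'
from h import *
import pickle
C,s=pickle.load(open("v5.pkl","rb"))
print("s4 tip pred",proj(C["scene"],[521.07,-43.8,129]),"seen 281.8,203.7; tip z vs 110.. ")
Rt=tilted();rel(SPOT+N*(97+35),Rt)
i=C["scene"]["img"][70:170,190:290,::-1]
cv2.imwrite("pics/s5.png",cv2.resize(i,(600,600),interpolation=cv2.INTER_CUBIC))
E
```

```text
s4 tip pred [282.68709715 202.25271547] seen 281.8,203.7; tip z vs 110.. 
lin m [-0.0028  0.0605  0.0698] rot deg [ 6.91 18.77  0.  ]
```

Call:
{"op": "arm_command", "data": {
  "plan": [
    {"linear": [-0.003, 0.03, 0.02], "rotation": [2.3, 6.3, 0], "fingers": -1},
    {"linear": [-0.003, 0.05, 0.04], "rotation": [4.6, 12.5, 0], "fingers": -1},
    {"linear": [-0.003, 0.06, 0.06], "rotation": [6.9, 18.8, 0], "fingers": -1},
    {"linear": [-0.003, 0.0605, 0.07], "rotation": [6.9, 18.8, 0], "fingers": -1},
    {"linear": [-0.003, 0.0605, 0.07], "rotation": [6.9, 18.8, 0], "fingers": -1},
    {"linear": [-0.003, 0.0605, 0.07], "rotation": [6.9, 18.8, 0], "fingers": -1},
    {"linear": [-0.003, 0.0605, 0.07], "rotation": [6.9, 18.8, 0], "fingers": -1},
    {"linear": [-0.003, 0.0605, 0.07], "rotation": [6.9, 18.8, 0], "fingers": -1},
    {"linear": [-0.003, 0.0605, 0.07], "rotation": [6.9, 18.8, 0], "fingers": -1},
    {"linear": [-0.003, 0.0605, 0.07], "rotation": [6.9, 18.8, 0], "fingers": -1}
  ]
}}

```text
time_s: 9.87
ee_pos: [479.1, -292.8, 191.5]
ee_rot: [-2.996, 0.348, -0.518]
contact_force: [0.7, -0.4, -0.7]
gripper_width: 0.276
grasp_force: 59.7
```

```bash
python3 - <<'E'
from h import *
C={n:cam(n) for n in("wrist","scene","top")};s=sensors.read_state()
print(s["time_s"],s["ee_pos"],s["contact_force"],s["joint_positions"].round(2))
Rt=R.from_rotvec(s["ee_rot"]).as_matrix();tip=s["ee_pos"]+Rt@[0,0,97];print("tip-spot in tool",Rt.T@(tip-SPOT),"axis err deg",np.degrees(np.arccos(-Rt[:,2]@N)))
for n,c in C.items():print(n,"tip",proj(c,tip).round(1),"spot",proj(c,SPOT).round(1),"5mm dirs",[(proj(c,SPOT+Rt[:,i]*5)-proj(c,SPOT)).round(1) for i in(0,1,2)],[(b[0],b[1]) for b in blobs(c["img"],"red",amin=20)])
z=C["scene"]["img"][100:210,170:280,::-1];w=C["wrist"]["img"][130:290,250:410,::-1]
f=lambda x:cv2.resize(x,(400,400),interpolation=cv2.INTER_CUBIC)
cv2.imwrite("pics/c6.png",np.hstack([f(z),f(w)]))
E
```

```text
10.0167 [ 478.56428161 -293.03418961  190.9658805 ] [ 0.02594552 -0.8873583  -0.97791389] [-0.28 -0.3  -0.29 -0.14 -1.27  1.64]
tip-spot in tool [  0.04187456   0.62602475 -34.99536393] axis err deg 0.0401204893992009
wrist tip [314.9 237.8] spot [314.3 223.4] 5mm dirs [array([-0. , -6.3]), array([6.5, 0. ]), array([ 0. , -1.8])] [(array([331.4, 229.5]), [327, 221, 9, 17, 65]), (array([278. , 343.3]), [271, 295, 18, 90, 492]), (array([356., 352.]), [348, 313, 15, 74, 283]), (array([317.7, 383.8]), [287, 360, 63, 51, 1933]), (array([354.1, 394.1]), [351, 391, 7, 8, 20]), (array([353.3, 419.4]), [350, 416, 7, 7, 41])]
scene tip [225.5 162.3] spot [223.3 176.3] 5mm dirs [array([-2. , -0.1]), array([-0.6, -0.8]), array([-0.3,  2. ])] [(array([317.6, 169. ]), [287, 147, 62, 46, 1908]), (array([395. , 307.4]), [391, 298, 10, 22, 132])]
top tip [492.4 243.2] spot [485.5 238.3] 5mm dirs [array([ 0.8, -2.4]), array([2.4, 0.5]), array([-0.9, -0.7])] [(array([197.3, 238.7]), [195, 237, 6, 5, 26])]
```

View pics/c6.png

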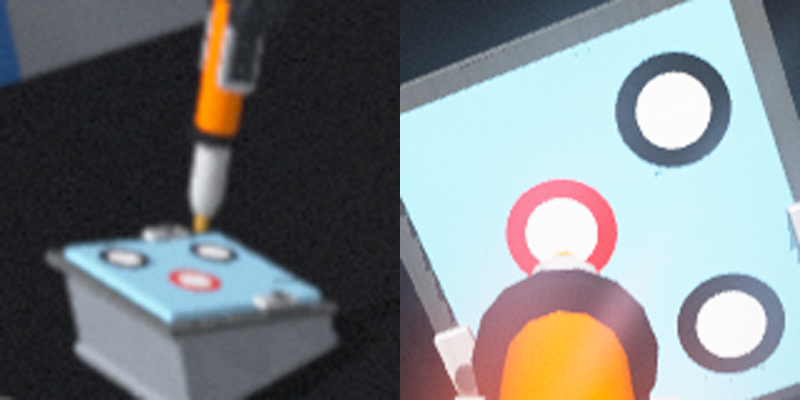

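Tip and ring both sit where predicted: tip at (203,232) and ring at (194,281) in the left half, and the wrist view is aligned in y. I'll take a force baseline, then approach along the tool z.

```bash
cat >> h.py <<'E'
def avg(n=10):
    F=[];P=[];Z=[]
    for _ in range(n):
        read_camera("top");s=sensors.read_state();Rt=R.from_rotvec(s["ee_rot"]).as_matrix()
        F.append(s["contact_force"]@N);P.append(s["ee_pos"]);Z.append((SPOT-s["ee_pos"])@-N-97)
    print("t",s["time_s"],"Fn %.2f +- %.2f"%(np.mean(F),np.std(F)/n**.5),"gap %.2f +- %.2f"%(np.mean(Z),np.std(Z)/n**.5),"lat tool",(Rt.T@(np.mean(P,0)+Rt[:,2]*97-SPOT))[:2].round(2),"tilt err",np.degrees(np.arccos(-Rt[:,2]@N)).round(2),"grip",s["gripper_width"].round(3))
E
python3 -c "
from h import *
avg(12)"
```

```text
Traceback (most recent call last):
  File "h.py", line 45, in avg
    print("t",s["time_s"],"Fn %.2f +- %.2f"%(np.mean(F),np.std(F)/n**.5),"gap %.2f +- %.2f"%(np.mean(Z),np.std(Z)/n**.5),"lat tool",(Rt.T@(np.mean(P,0)+Rt[:,2]*97-SPOT))[:2].round(2),"tilt err",np.degrees(np.arccos(-Rt[:,2]@N)).round(2),"grip",s["gripper_width"].round(3))
                                                                                                                                                                                                                                                    ^^^^^^^^^^^^^^^^^^^^^^^^
AttributeError: 'float' object has no attribute 'round'
```

Call:
{"op": "arm_command", "data": {
  "plan": [
    {"linear": [0, 0, 0.01], "rotation": [0, 0, 0], "fingers": -1},
    {"linear": [0, 0, 0.018], "rotation": [0, 0, 0], "fingers": -1},
    {"linear": [0, 0, 0.024], "rotation": [0, 0, 0], "fingers": -1},
    {"linear": [0, 0, 0.029], "rotation": [0, 0, 0], "fingers": -1},
    {"linear": [0, 0, 0.031], "rotation": [0, 0, 0], "fingers": -1},
    {"linear": [0, 0, 0.031], "rotation": [0, 0, 0], "fingers": -1},
    {"linear": [0, 0, 0.031], "rotation": [0, 0, 0], "fingers": -1},
    {"linear": [0, 0, 0.031], "rotation": [0, 0, 0], "fingers": -1},
    {"linear": [0, 0, 0.031], "rotation": [0, 0, 0], "fingers": -1},
    {"linear": [0, 0, 0.031], "rotation": [0, 0, 0], "fingers": -1}
  ]
}}

```text
time_s: 11.45
ee_pos: [488.9, -292.1, 162.2]
ee_rot: [-2.996, 0.35, -0.519]
contact_force: [0.1, -0.4, -1.4]
gripper_width: 0.28
grasp_force: 59.7
```

```bash
python3 -c "
from h import *
avg(10)"
```

```text
Traceback (most recent call last):
  File "h.py", line 45, in avg
    print("t",s["time_s"],"Fn %.2f +- %.2f"%(np.mean(F),np.std(F)/n**.5),"gap %.2f +- %.2f"%(np.mean(Z),np.std(Z)/n**.5),"lat tool",(Rt.T@(np.mean(P,0)+Rt[:,2]*97-SPOT))[:2].round(2),"tilt err",np.degrees(np.arccos(-Rt[:,2]@N)).round(2),"grip",s["gripper_width"].round(3))
                                                                                                                                                                                                                                                    ^^^^^^^^^^^^^^^^^^^^^^^^
AttributeError: 'float' object has no attribute 'round'
```

```bash
sed -i 's/s\["gripper_width"\].round(3)/round(s["gripper_width"],3)/' h.py; python3 -c "
from h import *
avg(16)"
```

```text
t 12.75 Fn -1.78 +- 0.14 gap 4.04 +- 0.00 lat tool [-0.16  0.9 ] tilt err 0.06 grip 0.279
```

Call:
{"op": "arm_command", "data": {
  "plan": [
    {"linear": [0, 0, 0.001], "rotation": [0, 0, 0], "fingers": -1},
    {"linear": [0, 0, 0.002], "rotation": [0, 0, 0], "fingers": -1},
    {"linear": [0, 0, 0.003], "rotation": [0, 0, 0], "fingers": -1},
    {"linear": [0, 0, 0.004], "rotation": [0, 0, 0], "fingers": -1},
    {"linear": [0, 0, 0.005], "rotation": [0, 0, 0], "fingers": -1},
    {"linear": [0, 0, 0.006], "rotation": [0, 0, 0], "fingers": -1},
    {"linear": [0, 0, 0.006], "rotation": [0, 0, 0], "fingers": -1},
    {"linear": [0, 0, 0.006], "rotation": [0, 0, 0], "fingers": -1},
    {"linear": [0, 0, 0.006], "rotation": [0, 0, 0], "fingers": -1},
    {"linear": [0, 0, 0.006], "rotation": [0, 0, 0], "fingers": -1}
  ]
}}

```text
time_s: 13.58
ee_pos: [490.9, -291.7, 156.3]
ee_rot: [-2.996, 0.35, -0.518]
contact_force: [-1.7, 0.8, -0.0]
gripper_width: 0.274
grasp_force: 59.7
```

```bash
python3 -c "
from h import *
avg(16)"
```

```text
t 14.3833 Fn 0.26 +- 0.15 gap -1.91 +- 0.01 lat tool [-0.11  0.91] tilt err 0.06 grip 0.278
```

Contact: the force rose by 2.0 N, which means about 2.8 mm pushed in. I'll advance 2 mm more.

Call:
{"op": "arm_command", "data": {
  "plan": [
    {"linear": [0, 0, 0.001], "rotation": [0, 0, 0], "fingers": -1},
    {"linear": [0, 0, 0.002], "rotation": [0, 0, 0], "fingers": -1},
    {"linear": [0, 0, 0.002], "rotation": [0, 0, 0], "fingers": -1},
    {"linear": [0, 0, 0.002], "rotation": [0, 0, 0], "fingers": -1},
    {"linear": [0, 0, 0.002], "rotation": [0, 0, 0], "fingers": -1},
    {"linear": [0, 0, 0.002], "rotation": [0, 0, 0], "fingers": -1},
    {"linear": [0, 0, 0.002], "rotation": [0, 0, 0], "fingers": -1},
    {"linear": [0, 0, 0.002], "rotation": [0, 0, 0], "fingers": -1},
    {"linear": [0, 0, 0.002], "rotation": [0, 0, 0], "fingers": -1},
    {"linear": [0, 0, 0.002], "rotation": [0, 0, 0], "fingers": -1}
  ]
}}

```text
time_s: 15.22
ee_pos: [491.5, -291.6, 154.3]
ee_rot: [-2.996, 0.35, -0.518]
contact_force: [-1.2, 0.3, -0.0]
gripper_width: 0.282
grasp_force: 59.8
```

```bash
python3 - <<'E'
from h import *
avg(40)
C={n:cam(n) for n in("wrist","scene","top")}
f=lambda x,a,b:cv2.resize(x[...,::-1],(a,b),interpolation=cv2.INTER_CUBIC)
cv2.imwrite("pics/c7.png",np.vstack([np.hstack([f(C["scene"]["img"][100:210,170:280],300,300),f(C["wrist"]["img"][130:290,250:410],300,300)]),np.hstack([f(C["top"]["img"][170:290,150:270],300,300),f(C["scene"]["img"][270:410,290:460],300,300)])]))
E
```

```text
t 17.2167 Fn 1.18 +- 0.07 gap -3.95 +- 0.00 lat tool [-0.15  0.9 ] tilt err 0.05 grip 0.275
```

View pics/c7.png

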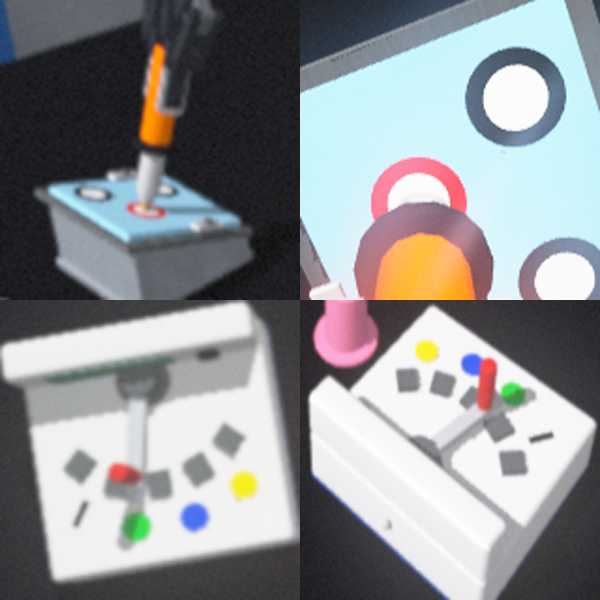

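The brass tip sits inside the red ring at (147,210). The net force is about 3 N, so the tip is pushed in roughly 5–6 mm. The lever points at the green disc (136,527). Handing in.

```bash
python3 -c "
from cell import workorder
print(workorder.finish_job())"
```

```text
the job is handed in; nothing more can be done
None
```

The job is handed in at about 17 s: the lever is in the green notch, and the probe is held square inside the red ring with its tip pushed in about 5–6 mm of 10 (estimated from the force reading), beaker, bottle and basket untouched.

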